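Draw the released module from an interlocked socket strip

TASK

Three identical plug-in modules sit in the socket strip; its hidden interlock locks the others and releases one for replacement (now and then two), held then only by its sprung detent, and nothing shows which. Find a released one by tugging gently, pull it straight out and stand it upright on the floor of the small parts tray. Take out just one module, leave the others fully home, and do not lift, tip or drag the strip, which stands loose on the bench.

Things in the scene. Friction and masses are not known exactly. Their poses are not given: they have to be found in the camera images.
- strip: socket strip, loose on the bench, 6 kg: a steady upward pull over about 38 N on an end module tips it. Dark steel plate 110 (x) x 250 (y) x 22 mm, on it a grey terminal housing 56 x 196 mm, top at 62 mm, with three bays in a row along y, 60 mm apart. Origin: centre of the plate's underside; z up, x roughly away from the robot (within 0.4 rad)
- module1: module 96 mm tall, 0.12 kg; origin: centre of its underside, axes as the strip's when seated. Black stem 30 x 30 mm up to 34 mm (in the bay when seated; it stands on it alone), white case 44 (x) x 40 (y) mm from 34 to 62 mm, black finger grip 12 (x) x 30 (y) mm from 62 to 96 mm. All three are alike. Starts fully home in bay 1 (strip's +y end)
- module2: module 96 mm tall, 0.12 kg; origin: centre of its underside, axes as the strip's when seated. Black stem 30 x 30 mm up to 34 mm (in the bay when seated; it stands on it alone), white case 44 (x) x 40 (y) mm from 34 to 62 mm, black finger grip 12 (x) x 30 (y) mm from 62 to 96 mm. All three are alike. Starts fully home in bay 2 (middle)
- module3: module 96 mm tall, 0.12 kg; origin: centre of its underside, axes as the strip's when seated. Black stem 30 x 30 mm up to 34 mm (in the bay when seated; it stands on it alone), white case 44 (x) x 40 (y) mm from 34 to 62 mm, black finger grip 12 (x) x 30 (y) mm from 62 to 96 mm. All three are alike. Starts fully home in bay 3 (strip's -y end)
- bay1 (a point): where the seated module's origin lies in bay 1: 28 mm above the strip's underside, y = +60 mm in the strip's frame. A released module yields against its detent: the pull grows to about 8 to 15 N in the first 3 mm, then it snaps past, drags a few mm and slides out freely (36 mm clears the housing)
- bay2 (a point): the same in bay 2, y = 0. A locked module (any bay) gives about 1 mm and then stops dead; lowered and let go, it is home again. Where two are released, one may be half caught and need up to 25 N; the other then comes at 8 to 15 N
- bay3 (a point): the same in bay 3, y = -60 mm
- tray: small open blue parts tray, loose, 0.4 kg, 130 (x) x 182 (y) x 70 mm outside, inside 114 x 164 mm, floor 2 mm thick, walls upright, rim 70 mm high. Origin: centre of its underside. Stands left or right of the strip, its long side pointing roughly away from the robot
- old_relay: small boxy relay 28 x 22 x 30 mm, lying loose in the tray near the end at the tray's -y; origin: centre of its underside
Things that resemble listed ones, but are neither listed nor needed, are in the scene too. Leave any purple look-alike of the module1 alone.

How it is judged:
By the outcome, as a careful person would: the job done as asked, in the order asked, and still so for the second after the job is handed in, with the robot touching nothing.
It also fails if it takes over 54 s, if anything falls off the work surface, if the arm or the gripper's body presses on something with over 40 N, if the wrist force passes 120 N, or if a joint passes its speed limit or range.

ROBOT

A 6-joint arm with a two-finger parallel gripper is mounted at the origin on a cart in front of the work surface, level with it; the furniture and walls round the work are solid. World frame = base frame: x ahead of the robot, y to its left, z up, the work surface at z = 0. Lengths are in mm, angles in degrees, forces in N, time in s.
With the tool pointing down it reaches from about 275 to 750 mm from the base axis. Payload 10.2 kg.
Tool frame: the origin (TCP) lies between the finger pads; the fingertips stand 14 mm ahead of it and the grasp point (between the pads) lies 5 mm behind it; z points along the fingers, y is the line along which they close (so a half turn about z gives the same grasp; the last joint's range is limited). The gripper opens to 88 mm and grips with 3 to 60 N. Pads are 18 mm wide; open, the fingers measure 123 mm over their backs; the gripper's body (75 mm by 187 mm) begins 45 mm behind the grasp point.
Start: joints at [-77.888, 17.928, 85.812, -0, 76.261, -12.8], TCP at [221.134, -476.163, 252.72] pointing down, gripper open.
Joint ranges: [-168.41, 168.41], [-55.51, 124.54], [10.69, 146.95], [-70.63, 250.63], [1, 178], [-165.06, 165.06]. Speed limits (degrees/s): [136.94, 136.94, 172.46, 180, 180, 180].

INTERFACE

Orientations are given as a 3x3 rotation matrix whose columns are the frame's x, y, z axes.
In Python, from rig import r, optics, spot_in, regions_of, place_of gives the robot as it stands. The module is installed in compiled form; this text tells all that it offers.
- The arm moves only by the tool step_arm, never from a script. Its argument "moves" is a list of rows, each an object of numbers: "tx", "ty", "tz": the shift along the world's x, y, z in cm; "turn": the turn about the world's z in degrees; "fingers": the opening, from -1 (shut) to 1 (fully open). A call has 1 to 8 rows; each row is the pose to reach, as a shift and turn from the pose commanded when the call began; what a row does not reach only later rows make up. A row lasts 1/8 s, in which the tool goes at most 62.5 mm and 10.7 degrees, less where a joint would pass 70% of its speed; a pose out of reach is approached as far as the arm can. A call with a gripper value outside its range is refused whole. The fingers move at their own pace and stop on an object; "newtons" is the grip in N (left out, the last holds). Time passes only in rows, so rows that repeat a pose let the fingers close. It gives the time, the measured TCP pose, the force, the opening and the grip force at its end, in the units of the state.
- r.sense(): the state, without advancing time (a new reading comes with each control period).
- optics.capture(name): name is "scene" or "side" or "wrist"; returns a dict with "color" (480x640x3 uint8, red, green, blue), "K" (3x3 intrinsics, pixels), "extrinsics" (4x4, takes a point from camera to world coordinates). Camera axes: x right, y down, z forward; pixel columns grow to the right and rows downward; lengths in mm; the calibration is good to about 2 mm. A picture is of the moment at which its call begins. There is no depth.
- r.sign_off(): hands the job in; it is judged then, once.
Trained networks look in the newest picture that a camera, given by its name, has taken for a name from the list of things; names that differ only in an ending like _2 or _b are one class to them, and where a whole thing is asked for, a point or a joint stands for the part that bears it (a point fixed in the world has none). Each returns a list of dicts, best first, with "score" (0 to 1); they miss things now and then, are a little off and sometimes report something else, mostly with a low value. They report only what shows in the picture. A call takes as long as a camera call. They do not tell look-alikes from the thing itself.
- spot_in(camera, name): "point" ([x, y, z] in mm, in world coordinates, good to about 4 mm: the middle of the surface that is visible of it).
- regions_of(camera, name): "pixels" (480x640 bool, what is visible of it).
- place_of(camera, name): "point" ([x, y, z] in mm, in world coordinates, good to about 4 mm: a listed point, or the origin of a listed thing).
The state is a dict: "t": time; "qpos": joint angles; "qvel": joint speeds; "tau": joint torques, N m; "tool_pos": TCP position; "eef_rot": TCP orientation; "force": force on the tool from outside, world axes, zero at the start; "moment": the same for the moment, N m; "opening": finger opening in mm; "gripper_force": force on a finger pad.
Only numpy, scipy, OpenCV 4.12 (cv2) and the standard library are available. Lean on these libraries where they do the work, as an engineer would, in place of code of your own. Each camera call takes 0.05 s, during which the arm holds its last target. There are 200 camera calls.

## Working session

There is one attempt and no reset: what is moved stays moved. The work goes in short steps, Python scripts to look and compute and a tool call to move; the robot and the scene stay as the last step left them, time stands still between calls to the robot, and variables do not carry over. Pictures are saved under pics/ and viewed, at most 10 in all, crops included, and the job is handed in when it is done.

Besides the shell and the picture viewer there is one more tool, called after "Emit:" by a JSON object that holds its "api" and its "payload", one argument or row to a line. step_arm: Moves the arm, as the interface text tells. Its arguments: {"type":"object","properties":{"moves":{"type":"array"},"newtons":{"type":"number"}},"required":["moves"]}

```bash
mkdir -p pics
python3 - <<'E'
from rig import r, optics, spot_in, regions_of, place_of
import cv2,numpy as np
for c in ["scene","side"]:
    d=optics.capture(c); cv2.imwrite(f"pics/{c}0.png",d["color"][:,:,::-1])
    print(c,d["K"].tolist(),d["extrinsics"].round(3).tolist())
    for n in ["strip","module1","module2","module3","bay1","bay2","bay3","tray","old_relay"]:
        print(n,[(np.round(p["point"]).tolist(),round(p["score"],2)) for p in place_of(c,n)][:4])
s=r.sense();print(s["t"],s["tool_pos"],s["eef_rot"],s["opening"],s["force"])
E
```

```text
scene [[485.06743341048224, 0.0, 311.30284347532626], [0.0, 485.06743341048224, 238.94745897802358], [0.0, 0.0, 1.0]] [[-0.849, -0.352, 0.394, 268.355], [-0.528, 0.537, -0.658, 684.923], [0.02, -0.766, -0.642, 697.761], [0.0, 0.0, 0.0, 1.0]]
strip [([452.0, 16.0, 1.0], 0.91)]
module1 [([434.0, -48.0, 31.0], 0.74), ([472.0, 70.0, 27.0], 0.58), ([456.0, 14.0, 27.0], 0.56), ([850.0, -18.0, 2.0], 0.55)]
module2 [([434.0, -48.0, 31.0], 0.74), ([472.0, 70.0, 27.0], 0.58), ([456.0, 14.0, 27.0], 0.56), ([850.0, -18.0, 2.0], 0.55)]
module3 [([434.0, -48.0, 31.0], 0.74), ([472.0, 70.0, 27.0], 0.58), ([456.0, 14.0, 27.0], 0.56), ([850.0, -18.0, 2.0], 0.55)]
bay1 [([439.0, -41.0, 27.0], 0.92), ([457.0, 12.0, 26.0], 0.87), ([474.0, 69.0, 28.0], 0.85)]
bay2 [([439.0, -41.0, 27.0], 0.92), ([457.0, 12.0, 26.0], 0.87), ([474.0, 69.0, 28.0], 0.85)]
bay3 [([439.0, -41.0, 27.0], 0.92), ([457.0, 12.0, 26.0], 0.87), ([474.0, 69.0, 28.0], 0.85)]
tray [([464.0, 310.0, -0.0], 0.61)]
old_relay [([525.0, 297.0, 0.0], 0.72)]
side [[554.7742502501349, 0.0, 325.7874659573254], [0.0, 554.7742502501349, 251.3575103
[... 478 characters left out ...]
855.0, -16.0, -2.0], 0.83), ([452.0, 16.0, 28.0], 0.6), ([440.0, -43.0, 25.0], 0.55)]
bay1 [([436.0, -42.0, 26.0], 0.87), ([473.0, 76.0, 32.0], 0.61), ([454.0, 14.0, 28.0], 0.59)]
bay2 [([436.0, -42.0, 26.0], 0.87), ([473.0, 76.0, 32.0], 0.61), ([454.0, 14.0, 28.0], 0.59)]
bay3 [([436.0, -42.0, 26.0], 0.87), ([473.0, 76.0, 32.0], 0.61), ([454.0, 14.0, 28.0], 0.59)]
tray [([467.0, 313.0, 2.0], 0.98)]
old_relay [([518.0, 303.0, 6.0], 0.57)]
1.0 [ 221.14388938 -476.15531591  252.70314166] [[ 9.06945480e-01  4.21248023e-01  2.26448372e-05]
 [ 4.21248022e-01 -9.06945480e-01  1.90698319e-05]
 [ 2.85707618e-05 -7.75620498e-06 -1.00000000e+00]] 88.15223901201246 [-0.26008687 -0.31651108  0.62362995]
```

View pics/scene0.png

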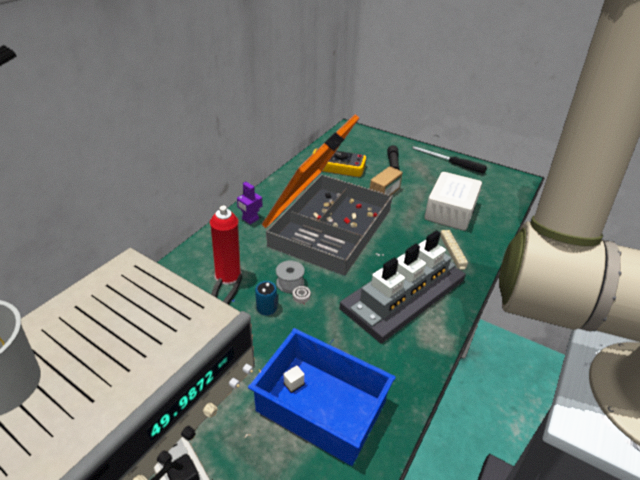

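View pics/side0.png

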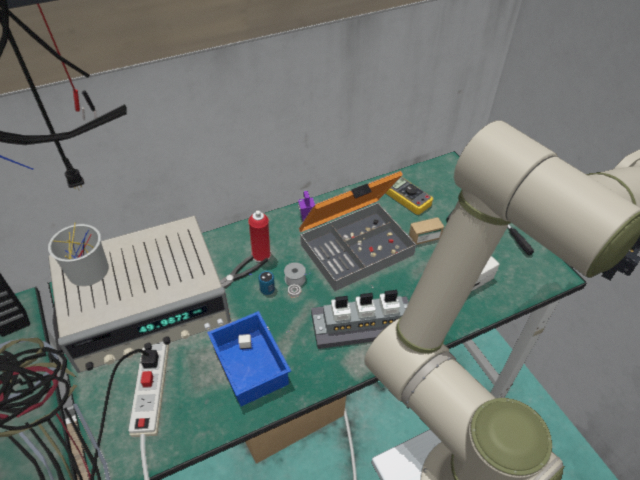

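The scene picture shows the strip with its three black-gripped modules at about (389,270), (411,257) and (433,243). The tray is at (320,390) with the relay at (293,377). The purple look-alike at (248,203) and the grey compartment box are not wanted. Next I move over the strip for a close look.

Emit:
{"api": "step_arm", "payload": {
  "moves": [
    {"tx":3,"ty":5,"tz":1,"turn":8},
    {"tx":6,"ty":11,"tz":2,"turn":16},
    {"tx":9,"ty":17,"tz":3,"turn":24},
    {"tx":12,"ty":23,"tz":3,"turn":32},
    {"tx":15,"ty":29,"tz":3,"turn":40},
    {"tx":18,"ty":35,"tz":3,"turn":48},
    {"tx":20,"ty":41,"tz":3,"turn":48},
    {"tx":21,"ty":46,"tz":3,"turn":48}
  ]
}}

```text
invalid input at $.moves[0]: expected keys tx, ty, tz, turn, fingers
```

Emit:
{"api": "step_arm", "payload": {
  "moves": [
    {"tx":1,"ty":2,"tz":0},
    {"tx":1,"ty":3,"tz":0},
    {"tx":1,"ty":3,"tz":0},
    {"tx":1,"ty":3,"tz":0}
  ]
}}

```text
invalid input at $.moves[0]: expected keys tx, ty, tz, turn, fingers
```

Run:
```python
from rig import r, optics, spot_in, regions_of, place_of
import cv2,numpy as np
s=r.sense();print(s["t"],s["tool_pos"],s["eef_rot"].round(3).tolist(),s["force"])
for c in ["wrist","side","scene"]:
    d=optics.capture(c); cv2.imwrite(f"pics/{c}1.png",d["color"][:,:,::-1])
    if c=="wrist": print(c,d["K"].tolist(),d["extrinsics"].round(3).tolist())
    for n in ["strip","module1","bay1","tray","old_relay"]:
        print(n,[(np.round(p["point"],1).tolist(),round(p["score"],2)) for p in place_of(c,n)][:4])
```

```text
1.0 [ 221.14388938 -476.15531591  252.70314166] [[0.907, 0.421, 0.0], [0.421, -0.907, 0.0], [0.0, -0.0, -1.0]] [-0.26008687 -0.31651108  0.62362995]
wrist [[365.97737366191274, 0.0, 316.4760162727914], [0.0, 365.97737366191274, 235.5533072881318], [0.0, 0.0, 1.0]] [[0.421, -0.866, -0.27, 291.785], [-0.907, -0.402, -0.125, -443.376], [-0.001, 0.298, -0.955, 383.849], [0.0, 0.0, 0.0, 1.0]]
strip []
module1 []
bay1 []
tray []
old_relay []
strip [([457.4, 15.6, -0.8], 0.83), ([516.2, 301.8, 2.0], 0.57)]
module1 [([434.8, -41.4, 28.2], 0.95), ([473.6, 71.0, 27.9], 0.69), ([455.2, 13.3, 28.0], 0.61), ([855.0, -17.0, -1.1], 0.52)]
bay1 [([452.6, 13.6, 24.8], 0.95), ([472.4, 72.4, 33.8], 0.86), ([434.4, -40.2, 25.0], 0.64)]
tray [([465.5, 312.2, -0.5], 0.89)]
old_relay [([517.1, 304.8, 3.3], 0.65)]
strip [([455.3, 16.6, -2.9], 0.71)]
module1 [([431.8, -45.3, 31.4], 0.69), ([457.3, 8.7, 27.2], 0.68), ([851.4, -15.4, 2.8], 0.57), ([468.3, 68.2, 23.4], 0.56)]
bay1 [([456.6, 12.0, 28.6], 0.75), ([473.3, 70.2, 29.6], 0.74)]
tray [([465.4, 312.6, 0.4], 0.65), ([472.7, 70.1, 27.2], 0.47)]
old_relay []
```

View pics/wrist1.png

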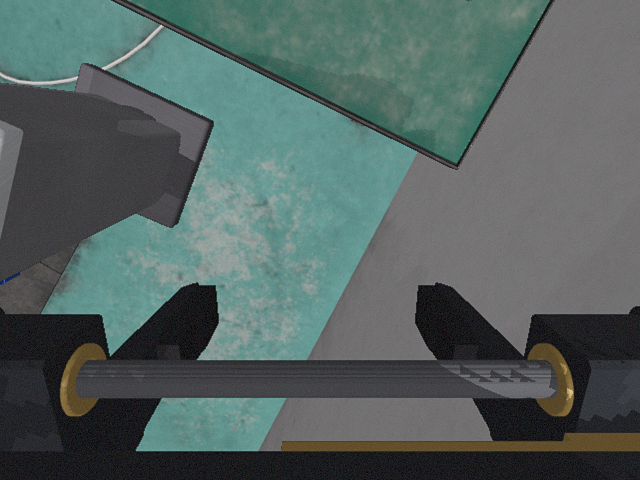

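The wrist view shows only the fingers and the bench edge, because the arm did not move: every row needs all five keys.

Emit:
{"api": "step_arm", "payload": {
  "moves": [
    {"tx":3,"ty":5,"tz":1,"turn":8,"fingers":1},
    {"tx":6,"ty":11,"tz":2,"turn":16,"fingers":1},
    {"tx":9,"ty":17,"tz":3,"turn":24,"fingers":1},
    {"tx":12,"ty":23,"tz":3,"turn":32,"fingers":1},
    {"tx":15,"ty":29,"tz":3,"turn":40,"fingers":1},
    {"tx":18,"ty":35,"tz":3,"turn":48,"fingers":1},
    {"tx":20,"ty":41,"tz":3,"turn":48,"fingers":1},
    {"tx":21,"ty":46,"tz":3,"turn":48,"fingers":1}
  ]
}}

```text
t: 2.9
tool_pos: [428.3, -26.9, 282.9]
eef_rot: [[0.294, 0.956, 0.001], [0.956, -0.294, -0.0], [-0.0, 0.001, -1.0]]
force: [0.3, -0.3, -0.0]
opening: 88.2
gripper_force: 0.0
```

Emit:
{"api": "step_arm", "payload": {
  "moves": [
    {"tx":1,"ty":2,"tz":0,"turn":0,"fingers":1},
    {"tx":2,"ty":3,"tz":0,"turn":0,"fingers":1},
    {"tx":2,"ty":3,"tz":0,"turn":0,"fingers":1},
    {"tx":2,"ty":3,"tz":0,"turn":0,"fingers":1}
  ]
}}

```text
t: 3.4
tool_pos: [447.7, 0.2, 282.6]
eef_rot: [[0.295, 0.955, -0.0], [0.955, -0.295, -0.0], [-0.0, -0.0, -1.0]]
force: [0.3, 0.6, -0.2]
opening: 88.4
gripper_force: 0.0
```

Run:
```python
from rig import r, optics, spot_in, regions_of, place_of
import cv2,numpy as np
s=r.sense();print(s["t"],s["tool_pos"],s["eef_rot"].round(3).tolist(),s["force"])
for c in ["wrist"]:
    d=optics.capture(c); cv2.imwrite(f"pics/{c}2.png",d["color"][:,:,::-1]); np.savez("w2.npz",**d)
    if c=="wrist": print(c,d["K"].tolist(),d["extrinsics"].round(3).tolist())
    for n in ["strip","module1","bay1","tray","old_relay"]:
        print(n,[(np.round(p["point"],1).tolist(),round(p["score"],2)) for p in place_of(c,n)][:4])
```

```text
3.4 [4.47734717e+02 2.46166284e-01 2.82637212e+02] [[0.295, 0.955, -0.0], [0.955, -0.295, -0.0], [-0.0, -0.0, -1.0]] [ 0.27738953  0.56478288 -0.24185094]
wrist [[365.97737366191274, 0.0, 316.4760162727914], [0.0, 365.97737366191274, 235.5533072881318], [0.0, 0.0, 1.0]] [[0.956, -0.281, -0.088, 471.304], [-0.295, -0.912, -0.284, 74.196], [-0.001, 0.297, -0.955, 413.737], [0.0, 0.0, 0.0, 1.0]]
strip [([454.6, 14.3, -2.1], 0.67)]
module1 [([459.1, 13.5, 28.4], 0.85), ([470.6, 74.7, 26.3], 0.75), ([437.2, -40.8, 30.5], 0.7)]
bay1 []
tray []
old_relay []
```

View pics/wrist2.png

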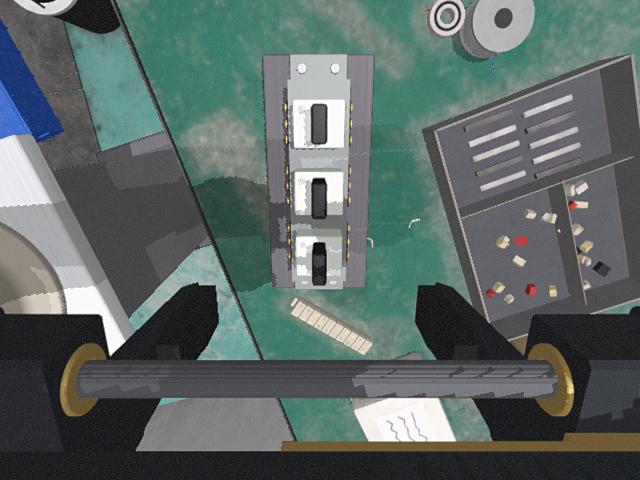

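The wrist view shows the three grips at (319,124), (319,199) and (319,264), counted from module1 at the far +y end down to module3. All three sit on the strip, nearly aligned with the tool. The purple one is out of view. I now turn these pixels into positions.

```bash
cat > h.py <<'E'
import numpy as np
def ray(d,u,v,z):
    K,E=d["K"],d["extrinsics"]
    w=E[:3,:3]@np.linalg.solve(K,[u,v,1.]); o=E[:3,3]
    return o+w*(z-o[2])/w[2]
E
python3 - <<'E'
import numpy as np,cv2
from h import ray
d=np.load("w2.npz"); im=d["color"].astype(int)
dark=(im.max(2)<60).astype(np.uint8); dark[:, :280]=0; dark[:,360:]=0; dark[300:]=0
n,l,st,ce=cv2.connectedComponentsWithStats(dark)
for i in range(1,n):
    if st[i,4]>150:
        x,y,w,h,a=st[i]; rows=[np.where((l[y+h//4]==i))[0],np.where((l[y+3*h//4]==i))[0]]
        print(st[i],ce[i].round(1),"top@124",ray(d,x+w/2-.5,y+h/2-.5,124).round(1), "topedge",ray(d,x+w/2-.5,y-.5,124).round(1),"bottomedge",ray(d,x+w/2-.5,y+h-.5,124).round(1))
for uv in [(263,55),(374,55),(366,288),(272,288)]: print(uv,ray(d,*uv,22).round(1))
c=cv2.resize(d["color"][90:300,240:400,::-1],None,fx=2.8,fy=2.8,interpolation=cv2.INTER_CUBIC); cv2.imwrite("pics/crop.png",c)
E
```

```text
[312 179  15  40 225] [318.1 197.2] top@124 [455.6  17.3 124. ] topedge [460.3  32.6 124. ] bottomedge [450.7   1.4 124. ]
[312 243  14  42 428] [318.8 264.3] top@124 [438.8 -36.2 124. ] topedge [444.3 -18.2 124. ] bottomedge [433.1 -54.8 124. ]
(263, 55) [439.5 148.7  22. ]
(374, 55) [542.6 116.9  22. ]
(366, 288) [ 471.5 -120.9   22. ]
(272, 288) [366.1 -88.5  22. ]
```

View pics/crop.png

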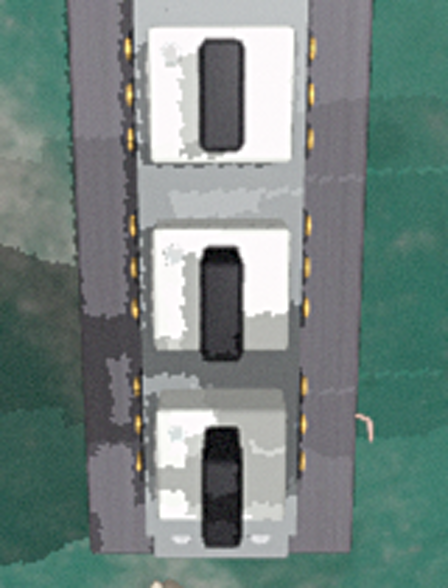

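The pictures agree: the strip centre is at about (455,14.5) and its yaw is about -17°. The grips are at about (472.5,72), (455,15) and (437.5,-42). I go to module2 first, because a central pull cannot tip the strip, and stop above it to check the lag.

Emit:
{"api": "step_arm", "payload": {
  "moves": [
    {"tx":0.4,"ty":0.7,"tz":-5,"turn":0,"fingers":0.2},
    {"tx":0.7,"ty":1.4,"tz":-9,"turn":0,"fingers":0.2},
    {"tx":0.7,"ty":1.4,"tz":-12,"turn":0,"fingers":0.2},
    {"tx":0.7,"ty":1.4,"tz":-13,"turn":0,"fingers":0.2},
    {"tx":0.7,"ty":1.4,"tz":-13,"turn":0,"fingers":0.2},
    {"tx":0.7,"ty":1.4,"tz":-13,"turn":0,"fingers":0.2}
  ]
}}

```text
t: 4.45
tool_pos: [455.5, 14.9, 153.9]
eef_rot: [[0.294, 0.956, 0.002], [0.956, -0.294, -0.0], [0.0, 0.002, -1.0]]
force: [0.6, -0.2, -0.8]
opening: 52.9
gripper_force: 0.0
```

Run:
```python
from rig import r, optics
import cv2,numpy as np
s=r.sense();print(s["t"],s["tool_pos"],s["eef_rot"].round(3).tolist(),s["force"],s["opening"])
d=optics.capture("wrist"); cv2.imwrite("pics/wrist3.png",d["color"][:,:,::-1]); np.savez("w3.npz",**d)
```

```text
4.45 [455.47411679  14.91573883 153.86339153] [[0.294, 0.956, 0.002], [0.956, -0.294, -0.0], [0.0, 0.002, -1.0]] [ 0.63488411 -0.21769227 -0.84508123] 52.92219976559321
```

View pics/wrist3.png

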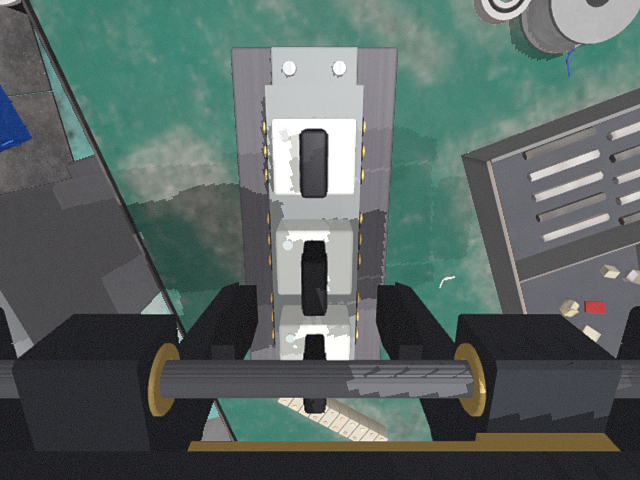

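The picture shows the fingers centred at u≈317 and straddling module2's grip, which spans u 302–327 and v 240–315. The alignment is good, so I descend and grip.

Emit:
{"api": "step_arm", "payload": {
  "moves": [
    {"tx":0,"ty":0,"tz":-2,"turn":0,"fingers":0},
    {"tx":0,"ty":0,"tz":-4,"turn":0,"fingers":-0.2},
    {"tx":0,"ty":0,"tz":-4.5,"turn":0,"fingers":-0.4},
    {"tx":0,"ty":0,"tz":-4.5,"turn":0,"fingers":-0.5},
    {"tx":0,"ty":0,"tz":-4.5,"turn":0,"fingers":-1},
    {"tx":0,"ty":0,"tz":-4.5,"turn":0,"fingers":-1},
    {"tx":0,"ty":0,"tz":-4.5,"turn":0,"fingers":-1},
    {"tx":0,"ty":0,"tz":-4.5,"turn":0,"fingers":-1}
  ],
  "newtons": 35
}}

```text
t: 5.5
tool_pos: [455.1, 15.1, 108.3]
eef_rot: [[0.294, 0.956, 0.001], [0.956, -0.294, -0.0], [0.0, 0.001, -1.0]]
force: [-1.9, 0.9, 4.6]
opening: 11.7
gripper_force: 35.0
```

Emit:
{"api": "step_arm", "payload": {
  "moves": [
    {"tx":0,"ty":0,"tz":0.1,"turn":0,"fingers":-1},
    {"tx":0,"ty":0,"tz":0.1,"turn":0,"fingers":-1}
  ]
}}

```text
t: 5.75
tool_pos: [454.8, 15.2, 108.6]
eef_rot: [[0.294, 0.956, -0.0], [0.956, -0.294, 0.0], [0.0, -0.0, -1.0]]
force: [-0.0, 1.1, -1.9]
opening: 11.4
gripper_force: 35.0
```

Emit:
{"api": "step_arm", "payload": {
  "moves": [
    {"tx":0,"ty":0,"tz":0.1,"turn":0,"fingers":-1},
    {"tx":0,"ty":0,"tz":0.1,"turn":0,"fingers":-1}
  ]
}}

```text
t: 6.0
tool_pos: [454.6, 15.2, 109.3]
eef_rot: [[0.294, 0.956, -0.001], [0.956, -0.294, 0.0], [-0.0, -0.001, -1.0]]
force: [-0.4, -0.3, -7.5]
opening: 12.0
gripper_force: 35.0
```

Emit:
{"api": "step_arm", "payload": {
  "moves": [
    {"tx":0,"ty":0,"tz":0.1,"turn":0,"fingers":-1},
    {"tx":0,"ty":0,"tz":0.1,"turn":0,"fingers":-1}
  ]
}}

```text
t: 6.25
tool_pos: [454.4, 15.2, 110.1]
eef_rot: [[0.294, 0.956, -0.001], [0.956, -0.294, 0.0], [-0.0, -0.002, -1.0]]
force: [1.4, -0.4, -15.9]
opening: 11.8
gripper_force: 35.0
```

Emit:
{"api": "step_arm", "payload": {
  "moves": [
    {"tx":0,"ty":0,"tz":0.07,"turn":0,"fingers":-1},
    {"tx":0,"ty":0,"tz":0.07,"turn":0,"fingers":-1}
  ]
}}

```text
t: 6.5
tool_pos: [454.2, 15.3, 111.4]
eef_rot: [[0.294, 0.956, -0.002], [0.956, -0.294, 0.0], [-0.0, -0.002, -1.0]]
force: [-3.9, 1.2, -7.3]
opening: 11.6
gripper_force: 35.0
```

Emit:
{"api": "step_arm", "payload": {
  "moves": [
    {"tx":0,"ty":0,"tz":0.1,"turn":0,"fingers":-1},
    {"tx":0,"ty":0,"tz":0.2,"turn":0,"fingers":-1},
    {"tx":0,"ty":0,"tz":0.2,"turn":0,"fingers":-1}
  ]
}}

```text
t: 6.88
tool_pos: [454.3, 15.4, 113.5]
eef_rot: [[0.294, 0.956, -0.002], [0.956, -0.294, 0.0], [-0.0, -0.002, -1.0]]
force: [-6.2, 1.8, -7.9]
opening: 11.6
gripper_force: 35.0
```

Run:
```python
from rig import r, optics
import cv2,numpy as np
s=r.sense();print(s["t"],s["tool_pos"],s["force"],s["moment"])
a=optics.capture("side")["color"]; b=optics.capture("scene")["color"]
A=cv2.resize(a[280:360,300:420],(600,400)); 
B=cv2.resize(b[215:345,330:480],(800-600+260,400))
cv2.imwrite("pics/s4.png",np.hstack([cv2.resize(a[275:355,300:420],(400,267)),cv2.resize(b[220:340,330:480][:100],(400,267))])[:,:,::-1])
```

```text
6.875 [454.27690149  15.35167513 113.54646253] [-6.24507379  1.76112978 -7.90750194] [0.28296081 1.07988601 0.04444765]
```

View pics/s4.png

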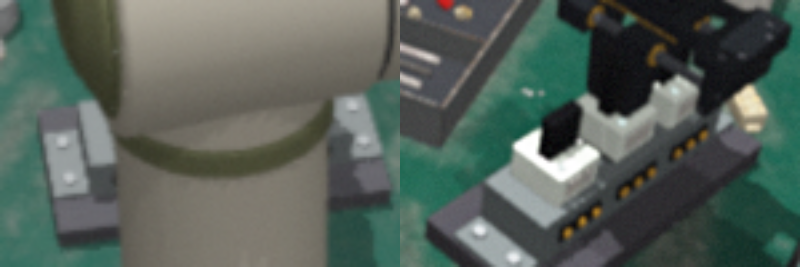

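In the scene crop (right half), module2 is held between the fingers and the strip lies flat. The side view is blocked by the arm. The force peaked near 16 N and then dropped, as a released detent would. I ease the sideways force and continue.

Emit:
{"api": "step_arm", "payload": {
  "moves": [
    {"tx":-0.05,"ty":0.02,"tz":0.1,"turn":0,"fingers":-1},
    {"tx":-0.1,"ty":0.03,"tz":0.2,"turn":0,"fingers":-1},
    {"tx":-0.1,"ty":0.03,"tz":0.4,"turn":0,"fingers":-1},
    {"tx":-0.1,"ty":0.03,"tz":0.4,"turn":0,"fingers":-1}
  ]
}}

```text
t: 7.48
tool_pos: [455.2, 15.1, 118.7]
eef_rot: [[0.294, 0.956, 0.004], [0.956, -0.294, -0.001], [0.0, 0.004, -1.0]]
force: [-0.0, -0.5, -0.8]
opening: 11.7
gripper_force: 35.0
```

Emit:
{"api": "step_arm", "payload": {
  "moves": [
    {"tx":0,"ty":0,"tz":0.6,"turn":0,"fingers":-1},
    {"tx":0,"ty":0,"tz":1.2,"turn":0,"fingers":-1},
    {"tx":0,"ty":0,"tz":1.8,"turn":0,"fingers":-1},
    {"tx":0,"ty":0,"tz":1.8,"turn":0,"fingers":-1},
    {"tx":0,"ty":0,"tz":1.8,"turn":0,"fingers":-1}
  ]
}}

```text
t: 8.1
tool_pos: [453.9, 15.4, 135.4]
eef_rot: [[0.294, 0.956, 0.0], [0.956, -0.294, -0.0], [-0.0, 0.0, -1.0]]
force: [0.4, 0.5, -1.4]
opening: 11.8
gripper_force: 35.0
```

Run:
```python
from rig import r, optics
import cv2,numpy as np
b=optics.capture("scene")["color"]; w=optics.capture("wrist")["color"]
cv2.imwrite("pics/s5.png",np.hstack([cv2.resize(b[200:340,330:490],(400,350)),cv2.resize(w[:,150:490],(400,350))])[:,:,::-1])
```

```text
(no output)
```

View pics/s5.png

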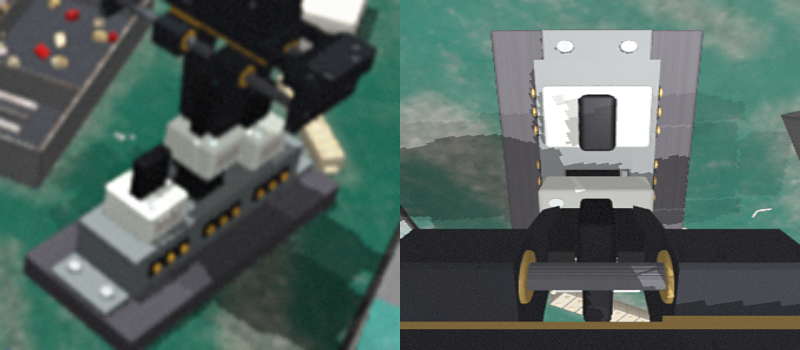

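The scene crop shows module2's case raised about 27 mm, with its black stem visible above the housing. The strip is flat and modules 1 and 3 are in place. I finish the lift, clear of module1's grip, and measure the tray meanwhile.

Emit:
{"api": "step_arm", "payload": {
  "moves": [
    {"tx":0,"ty":0,"tz":1.5,"turn":0,"fingers":-1},
    {"tx":0,"ty":0,"tz":3,"turn":0,"fingers":-1},
    {"tx":0,"ty":0,"tz":5,"turn":0,"fingers":-1},
    {"tx":0,"ty":0,"tz":7,"turn":0,"fingers":-1},
    {"tx":0,"ty":0,"tz":9,"turn":0,"fingers":-1},
    {"tx":0,"ty":0,"tz":10.5,"turn":0,"fingers":-1},
    {"tx":0,"ty":0,"tz":10.5,"turn":0,"fingers":-1},
    {"tx":0,"ty":0,"tz":10.5,"turn":0,"fingers":-1}
  ]
}}

```text
t: 9.2
tool_pos: [453.6, 15.5, 239.6]
eef_rot: [[0.294, 0.956, -0.001], [0.956, -0.294, 0.0], [-0.0, -0.001, -1.0]]
force: [-0.2, -0.2, -2.1]
opening: 11.7
gripper_force: 35.0
```

Run:
```python
from rig import r, optics, regions_of, place_of
import cv2,numpy as np
from h import ray
for c in ["side","scene"]:
    d=optics.capture(c)
    for n in ["tray","old_relay"]: print(c,n,[(np.round(q["point"],1).tolist(),round(q["score"],2)) for q in place_of(c,n)][:2])
    h=cv2.cvtColor(d["color"],cv2.COLOR_RGB2HSV)
    m=cv2.inRange(h,(105,130,30),(130,255,255)); 
    n,l,st,_=cv2.connectedComponentsWithStats(m); i=1+np.argmax(st[1:,4]); m=(l==i).astype(np.uint8)
    hull=cv2.convexHull(cv2.findContours(m,0,2)[0][0]); ap=cv2.approxPolyDP(hull,6,True)[:,0]
    for u,v in ap: print((u,v),"rim",ray(d,u,v,70).round().tolist(),"base",ray(d,u,v,0).round().tolist())
```

```text
side tray [([465.1, 313.3, 0.2], 0.94)]
side old_relay [([520.6, 304.3, 4.8], 0.5)]
(np.int32(258), np.int32(311)) rim [554.0, 253.0, 70.0] base [602.0, 240.0, 0.0]
(np.int32(290), np.int32(369)) rim [378.0, 246.0, 70.0] base [415.0, 233.0, 0.0]
(np.int32(288), np.int32(383)) rim [349.0, 264.0, 70.0] base [383.0, 252.0, 0.0]
(np.int32(241), np.int32(405)) rim [345.0, 374.0, 70.0] base [379.0, 369.0, 0.0]
(np.int32(208), np.int32(332)) rim [549.0, 380.0, 70.0] base [596.0, 375.0, 0.0]
scene tray [([465.3, 310.9, 2.1], 0.59)]
scene old_relay [([523.3, 299.6, -0.7], 0.92)]
(np.int32(293), np.int32(328)) rim [558.0, 253.0, 70.0] base [590.0, 205.0, 0.0]
(np.int32(395), np.int32(377)) rim [376.0, 248.0, 70.0] base [388.0, 199.0, 0.0]
(np.int32(352), np.int32(465)) rim [368.0, 401.0, 70.0] base [379.0, 369.0, 0.0]
(np.int32(255), np.int32(409)) rim [522.0, 404.0, 70.0] base [550.0, 373.0, 0.0]
(np.int32(248), np.int32(385)) rim [554.0, 379.0, 70.0] base [586.0, 344.0, 0.0]
```

Emit:
{"api": "step_arm", "payload": {
  "moves": [
    {"tx":-0.2,"ty":3,"tz":0,"turn":0,"fingers":-1},
    {"tx":-0.4,"ty":8,"tz":0,"turn":0,"fingers":-1},
    {"tx":-0.6,"ty":13,"tz":0,"turn":0,"fingers":-1},
    {"tx":-0.8,"ty":18,"tz":0,"turn":0,"fingers":-1},
    {"tx":-1,"ty":23,"tz":0,"turn":0,"fingers":-1},
    {"tx":-1.2,"ty":27,"tz":0,"turn":0,"fingers":-1},
    {"tx":-1.4,"ty":29.8,"tz":0,"turn":0,"fingers":-1},
    {"tx":-1.4,"ty":29.8,"tz":0,"turn":0,"fingers":-1}
  ]
}}

```text
t: 10.5
tool_pos: [439.4, 314.6, 239.9]
eef_rot: [[0.291, 0.957, -0.001], [0.957, -0.291, -0.0], [-0.0, -0.001, -1.0]]
force: [0.2, -0.3, -1.5]
opening: 12.1
gripper_force: 35.0
```

Emit:
{"api": "step_arm", "payload": {
  "moves": [
    {"tx":0,"ty":0,"tz":-2,"turn":0,"fingers":-1},
    {"tx":0,"ty":0,"tz":-4,"turn":0,"fingers":-1},
    {"tx":0,"ty":0,"tz":-4,"turn":0,"fingers":-1}
  ]
}}

```text
t: 10.88
tool_pos: [439.6, 312.4, 199.4]
eef_rot: [[0.295, 0.956, -0.003], [0.956, -0.295, -0.001], [-0.002, -0.002, -1.0]]
force: [0.5, -0.1, -0.4]
opening: 11.4
gripper_force: 35.0
```

Run:
```python
from rig import r, optics, place_of
import cv2,numpy as np
s=r.sense();print(s["t"],s["tool_pos"],s["force"])
b=optics.capture("scene")["color"]; print([(np.round(q["point"],1).tolist(),round(q["score"],2)) for q in place_of("scene","module2")])
w=optics.capture("side")["color"]
cv2.imwrite("pics/s6.png",np.hstack([cv2.resize(b[220:480,210:470],(400,400)),cv2.resize(w[240:440,180:380],(400,400))])[:,:,::-1])
```

```text
10.875 [439.56899678 312.35115347 199.36426121] [ 0.51568053 -0.1225747  -0.43982261]
[([469.8, 68.3, 29.1], 0.96), ([433.9, -47.7, 27.7], 0.78), ([850.4, -16.8, 3.4], 0.72), ([439.9, 312.5, 118.5], 0.66)]
```

View pics/s6.png

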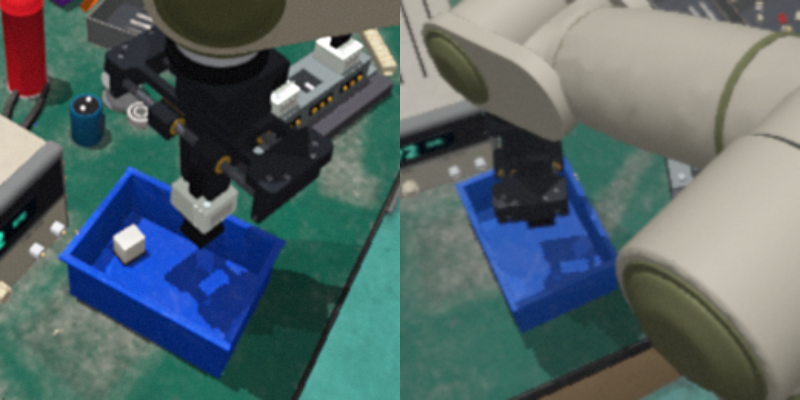

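Both crops show the module hanging upright over the tray's open half, with the relay well away at crop pixel (128,243). The network puts its underside at (440,312.5,118.5), which matches the expected 119, so the grip has not slipped. Lowering.

Emit:
{"api": "step_arm", "payload": {
  "moves": [
    {"tx":0,"ty":0,"tz":-2.5,"turn":0,"fingers":-1},
    {"tx":0,"ty":0,"tz":-5,"turn":0,"fingers":-1},
    {"tx":0,"ty":0,"tz":-7.5,"turn":0,"fingers":-1},
    {"tx":0,"ty":0,"tz":-9.5,"turn":0,"fingers":-1},
    {"tx":0,"ty":0,"tz":-10.8,"turn":0,"fingers":-1},
    {"tx":0,"ty":0,"tz":-11.2,"turn":0,"fingers":-1},
    {"tx":0,"ty":0,"tz":-11.2,"turn":0,"fingers":-1},
    {"tx":0,"ty":0,"tz":-11.2,"turn":0,"fingers":-1}
  ]
}}

```text
t: 12.02
tool_pos: [440.2, 313.6, 89.2]
eef_rot: [[0.294, 0.956, 0.001], [0.956, -0.294, 0.001], [0.001, 0.001, -1.0]]
force: [0.6, -0.0, -1.4]
opening: 11.7
gripper_force: 35.0
```

Emit:
{"api": "step_arm", "payload": {
  "moves": [
    {"tx":0,"ty":0,"tz":-0.2,"turn":0,"fingers":-1},
    {"tx":0,"ty":0,"tz":-0.4,"turn":0,"fingers":-1},
    {"tx":0,"ty":0,"tz":-0.5,"turn":0,"fingers":-1},
    {"tx":0,"ty":0,"tz":-0.5,"turn":0,"fingers":-1}
  ]
}}

```text
t: 12.52
tool_pos: [439.8, 313.4, 83.3]
eef_rot: [[0.294, 0.956, -0.0], [0.956, -0.294, -0.0], [-0.0, -0.0, -1.0]]
force: [0.2, 0.6, -1.2]
opening: 11.7
gripper_force: 35.0
```

Emit:
{"api": "step_arm", "payload": {
  "moves": [
    {"tx":0,"ty":0,"tz":-0.1,"turn":0,"fingers":-1},
    {"tx":0,"ty":0,"tz":-0.1,"turn":0,"fingers":-1},
    {"tx":0,"ty":0,"tz":-0.1,"turn":0,"fingers":-1}
  ]
}}

```text
t: 12.9
tool_pos: [440.1, 313.6, 82.8]
eef_rot: [[0.294, 0.956, 0.001], [0.956, -0.294, 0.0], [0.001, 0.001, -1.0]]
force: [-1.4, -0.9, 5.2]
opening: 11.5
gripper_force: 35.0
```

The module touched the floor at the expected height. Now I release it and rise.

Emit:
{"api": "step_arm", "payload": {
  "moves": [
    {"tx":0,"ty":0,"tz":0.04,"turn":0,"fingers":-0.7},
    {"tx":0,"ty":0,"tz":0.04,"turn":0,"fingers":-0.4},
    {"tx":0,"ty":0,"tz":0.04,"turn":0,"fingers":-0.2},
    {"tx":0,"ty":0,"tz":0.04,"turn":0,"fingers":-0.2},
    {"tx":0,"ty":0,"tz":1,"turn":0,"fingers":-0.2},
    {"tx":0,"ty":0,"tz":4,"turn":0,"fingers":-0.2},
    {"tx":0,"ty":0,"tz":9,"turn":0,"fingers":-0.2},
    {"tx":0,"ty":0,"tz":14,"turn":0,"fingers":-0.2}
  ]
}}

```text
t: 13.9
tool_pos: [439.7, 313.3, 224.7]
eef_rot: [[0.294, 0.956, 0.0], [0.956, -0.294, 0.0], [0.0, 0.0, -1.0]]
force: [-0.1, -0.2, 0.4]
opening: 35.2
gripper_force: 0.0
```

Emit:
{"api": "step_arm", "payload": {
  "moves": [
    {"tx":-2,"ty":-4,"tz":3,"turn":0,"fingers":-0.2},
    {"tx":-4,"ty":-8,"tz":6,"turn":0,"fingers":-0.2},
    {"tx":-6,"ty":-12,"tz":6,"turn":0,"fingers":-0.2},
    {"tx":-6,"ty":-12,"tz":6,"turn":0,"fingers":-0.2},
    {"tx":-6,"ty":-12,"tz":6,"turn":0,"fingers":-0.2}
  ]
}}

```text
t: 14.52
tool_pos: [380.2, 193.7, 282.9]
eef_rot: [[0.294, 0.956, 0.001], [0.956, -0.294, 0.0], [0.001, 0.001, -1.0]]
force: [0.1, 0.2, 0.3]
opening: 35.5
gripper_force: 0.0
```

Run:
```python
from rig import r, optics, place_of
import cv2,numpy as np
s=r.sense();print(s["t"],s["tool_pos"],s["force"],s["opening"])
P=[]
for c in ["scene","side"]:
    im=optics.capture(c)["color"]; P.append(im)
    for n in ["module2","strip","tray"]: print(c,n,[(np.round(q["point"],1).tolist(),round(q["score"],2)) for q in place_of(c,n)])
cv2.imwrite("pics/s7.png",np.hstack([cv2.resize(P[0][220:480,220:480],(400,400)),cv2.resize(P[1][240:440,200:400],(400,400))])[:,:,::-1])
```

```text
14.525 [380.15244494 193.71494942 282.85447449] [0.1478882  0.16366487 0.27819831] 35.522736722339204
scene module2 [([434.4, -45.1, 31.5], 0.85), ([439.3, 314.4, 3.4], 0.8), ([853.5, -16.2, -1.8], 0.79), ([469.5, 66.5, 27.6], 0.59)]
scene strip [([455.2, 14.1, -0.3], 0.72)]
scene tray [([465.7, 311.5, 0.9], 0.58)]
side module2 [([437.9, 314.2, 3.8], 0.65), ([469.0, 65.8, 25.1], 0.61)]
side strip [([456.5, 14.7, -2.9], 0.56)]
side tray [([464.1, 310.6, -1.6], 0.81)]
```

View pics/s7.png

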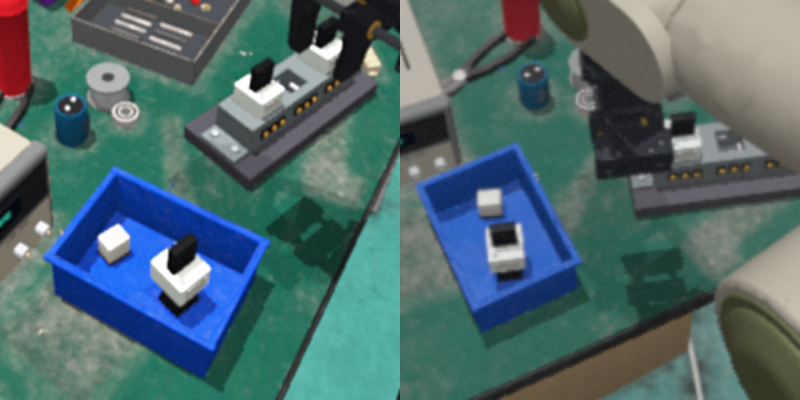

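Module2 stands upright on the tray floor, at crop pixels (180,270) and (505,250). Modules 1 and 3 are seated, the strip has not moved, the relay is undisturbed and the gripper is clear. Handing in.

```bash
python3 -c "
from rig import r
print(r.sign_off())"
```

```text
the job is handed in; nothing more can be done
None
```

Module 2 was the released one: it snapped free at about 16 N and now stands upright on the tray floor. Modules 1 and 3 were left home, the strip did not move, and the job was handed in at about 14.6 s.

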